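Unhitch a trailer coupler from its bench ball and hold it up

ROBOT

A 6-joint arm with a two-finger parallel gripper is mounted at the origin on the work surface. World frame = base frame: x ahead of the robot, y to its left, z up, the work surface at z = 0. Lengths are in m, angles in rad, forces in N, time in s.
With the tool pointing down it reaches from about 0.225 to 0.875 m from the base axis. Payload 3.4 kg.
Tool frame: the origin (TCP) lies at the very end of the fingers, on their centre line; the grasp point (between the pads) lies behind it (manip.grasp_offset is the z of the grasp point in the tool frame, in m); z points along the fingers, y is the line along which they close (so a half turn about z gives the same grasp; the last joint's range is limited). The gripper opens to 85 mm and grips with 20 to 120 N. Pads are 22 mm wide; open, the fingers measure 114 mm over their backs; the gripper's body (76 mm by 85 mm) begins 54 mm behind the grasp point. The pads swing forward as they close: fully open they stand 13 mm farther back than shut.
Start: joints at [1.118, 0.276, 1.505, -0, 1.361, -0.121], TCP at [0.187, 0.544, 0.231] pointing down, gripper open.
Joint ranges: [-2.89, 2.89], [-0.75, 2.08], [0.22, 2.7], [-1.18, 4.32], [0.11, 2.71], [-2.7, 2.7]. Speed limits (rad/s): [2.57, 2.57, 3.14, 3.14, 3.14, 3.14].

INTERFACE

Orientations are given as a unit quaternion [w, x, y, z].
In Python, from rig import manip gives the robot as it stands.
- The arm moves only by the shell command python3 -m pendant 'ROWS' [FORCE]. ROWS is JSON, a list of rows, each an object of numbers: "dx", "dy", "dz": the shift along the tool's x, y, z in m; "rx", "ry", "rz": the turn, a rotation vector about the tool's x, y, z in degrees; "hand": the finger opening in m, from 0 to 0.0854. In form: [{"dx": .., "dy": .., "dz": .., "rx": .., "ry": .., "rz": .., "hand": ..}, ...]. A call has 1 to 12 rows; each row shifts and turns the commanded pose from where the row before left it, along the tool's axes as they then stand; what a row does not reach is not made up. A row lasts 1/12 s, in which the tool goes at most 41.7 mm and 7.16 degrees, less where a joint would pass 70% of its speed; a pose out of reach is approached as far as the arm can. A call is refused whole if a number of a shift passes 0.0417 or a number of a turn 7.16, either way. A call with a gripper value outside its range is refused whole. The fingers move at their own pace and stop on an object; FORCE is the grip in N (left out, the last holds). Time passes only in rows, so rows that do not move let the fingers close. It gives the time, the measured TCP pose, the force, the opening and the grip force at its end, in the units of the state.
- manip.get_state(): the state, without advancing time (a new reading comes with each control period).
- manip.get_image(name): name is "scene" or "top"; returns a dict with "frame" (480x640x3 uint8, red, green, blue), "fx", "fy", "cx", "cy" (pixels), "position" and "attitude" of the camera in the world. Camera axes: x right, y up, looking along -z (the intrinsics and any distortion apply to the point x, -y, -z); pixel columns grow to the right and rows downward; lengths in m; the calibration is good to about 2 mm. A picture is of the moment at which its call begins. There is no depth.
- manip.sign_off(): hands the job in; it is judged then, once.
The state is a dict: "clock": time; "qpos": joint angles; "qd": joint speeds; "effort": joint torques, N m; "position": TCP position; "ee_rot": TCP orientation; "contact_force": force on the tool from outside, world axes, zero at the start; "moment": the same for the moment, N m; "width": finger opening in m; "gripper_force": force on a finger pad.
Only numpy, scipy, OpenCV 4.12 (cv2) and the standard library are available. Lean on these libraries where they do the work, as an engineer would, in place of code of your own. Each camera call takes 0.05 s, during which the arm holds its last target. There are 200 camera calls.

TASK

On the bench board a trailer coupler with a stub of tongue is locked on its hitch ball. Draw the upright latch handle on top of the coupler sideways against its spring, all the way, then, keeping it drawn, lift the coupler straight up off the ball. Finish while still holding it in the air, still and roughly level, about 10 cm above where it sat; leave the other things around it alone.

Things in the scene. Friction and masses are not known exactly. Their poses are not given: they have to be found in the camera images.
- coupler: Trailer coupler: aluminium socket 63 x 63 mm, open below, on a steel tube 40 wide, 34 high; loose, 0.5 to 0.8 kg with latch. Origin: point of the socket at the ball's centre when seated. z up; the tube runs along -x, 31 to 186 mm behind the origin; +y is the side where the dark latch plate wraps down. Roof top 30 above the origin, socket's lower edge 12 below. Balance point at x -41, y 2 mm.
- latch_grip (a point): Grip point, mid-length on the upright black bar of the latch, on the coupler's top: bar 14 mm thick along the coupler's y, 36 mm along x, vertical sides. Its top is 22 mm above this point, the latch's flat top plate 24 mm below. Latch shut: at (-38, -12, 62) mm in the coupler's frame; drawn, it moves along the coupler's +y. The bar can carry the whole coupler, near its balance point.
- latch (a joint): Draw of the latch along the coupler's +y, m: 0 shut, 0.020 at its stop. A spring pulls it shut, 5 N at 0, 10 N at the stop; let go, it shuts. Shut, a jaw under the ball locks the coupler down; clear of the ball from about 0.014. Once off the ball the coupler slides up to 20 mm along +y under the held bar (the latch springs shut): harmless.
- ball (a point): Centre of the fixed hitch ball, 50 mm across, 75 mm above the bench, on a board (270 x 130 x 18 mm). Axes as those of the seated coupler. A wooden cradle 135 to 165 mm behind it holds the tube between cheeks 14 mm high. coupler's height over this point is its height above its seat; it must rise 50 mm to clear the ball (socket play 1.5 mm all round).
- wrench: Wrench lying on the bench beside the board, 180 mm long, origin under its middle; leave alone.
- tape: Roll of tape lying flat, 94 mm across, 45 mm high, origin at the centre of its underside; leave alone.
- oil: Closed bottle of oil standing on the bench, 56 mm across, 130 mm high, origin at the centre of its underside; leave alone.
Things that resemble listed ones, but are neither listed nor needed, are in the scene too. Of the things shaped like the coupler, the aluminium one is meant.

How it is judged:
By the outcome, as a careful person would: the job done as asked, in the order asked, and still so for the second after the job is handed in, while the arm keeps its last pose, push and grip.
It also fails if it takes over 32 s, if anything falls off the work surface, if the arm or the gripper's body presses on something with over 40 N, if the wrist force passes 120 N, or if a joint passes its speed limit or range.

## Working session

There is one attempt and no reset: what is moved stays moved. The work goes in short steps, Python scripts to look and compute and a shell command to move; the robot and the scene stay as the last step left them, time stands still between calls to the robot, and variables do not carry over. Pictures are saved under pics/ and viewed, at most 10 in all, crops included, and the job is handed in when it is done.

```bash
mkdir -p pics; ls; cat > look.py <<'E'
import cv2,numpy as np
from rig import manip
def shot(name,fn):
    im=manip.get_image(name); cv2.imwrite(fn,cv2.cvtColor(im["frame"],cv2.COLOR_RGB2BGR)); return im
E
python3 - <<'E'
from look import *
for n in("scene","top"):
    im=shot(n,f"pics/{n}0.png"); np.save(f"{n}0.npy",{k:v for k,v in im.items()},allow_pickle=True)
    print({k:v for k,v in im.items() if k!="frame"})
print(manip.grasp_offset,manip.get_state())
E
```

```text
pics
{'fx': 604.3922173239785, 'fy': 604.3922173239785, 'cx': 318.68679353260904, 'cy': 239.17838234998396, 'position': array([ 1.50605564, -0.01294654,  1.36427028]), 'attitude': array([0.64882996, 0.22197191, 0.22538793, 0.69206101])}
{'fx': 569.5849724313282, 'fy': 569.5849724313282, 'cx': 316.474627769836, 'cy': 232.6952499151369, 'position': array([ 0.45896075, -0.08172478,  1.29695238]), 'attitude': array([ 0.70709036,  0.03833469, -0.0266738 , -0.70557932])}
-0.0187 {'clock': 0.1, 'qpos': array([ 1.11801078e+00,  2.76515060e-01,  1.50599163e+00,  3.13836129e-05,
        1.36067869e+00, -1.20991087e-01]), 'qd': array([-0.00065997, -0.00110835, -0.00357384, -0.00092918, -0.00102027,
        0.0013495 ]), 'effort': array([ 1.50432712e-03, -4.17698944e+01, -2.46405637e+01, -1.39333503e-05,
        5.81656059e-03,  1.26334203e-05]), 'position': array([0.18708959, 0.5432304 , 0.23054166]), 'ee_rot': array([-2.40062245e-04,  1.65140496e-01,  9.86269731e-01, -7.59470194e-04]), 'contact_force': array([0.07861455, 0.58766077, 0.5558687 ]), 'moment': array([ 0.03027009, -0.01837024,  0.02241119]), 'gripper_force': 0.0, 'width': 0.08532498618482053}
```

View pics/scene0.png

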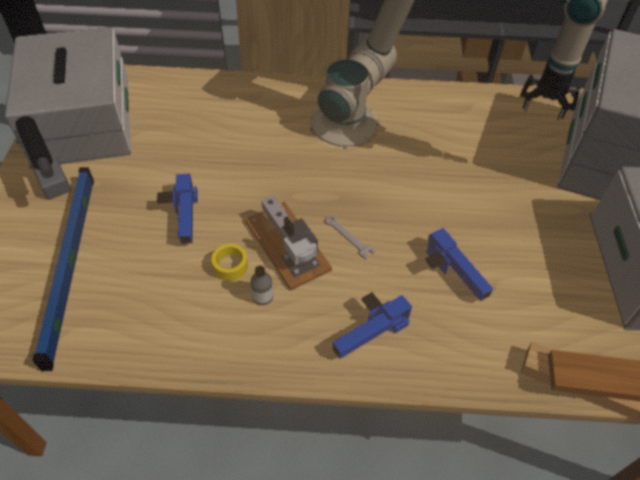

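View pics/top0.png

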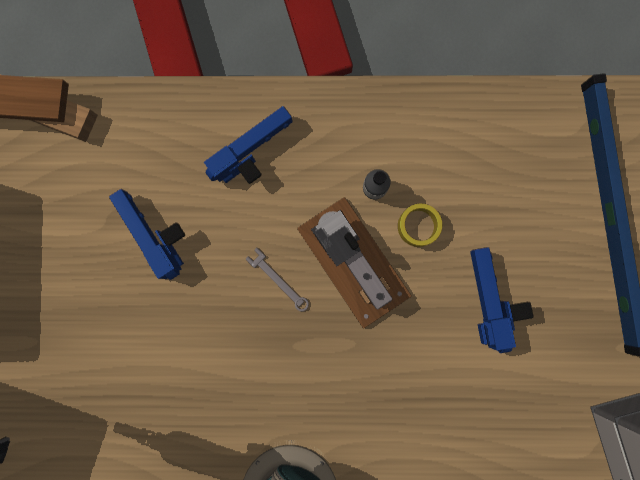

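The aluminium coupler on the board is at scene (293,240) and top (345,250). Three blue lookalikes lie at scene (183,205), (458,262) and (375,325). Only the one on the board is aluminium and seated on a ball, so I'll check it in one enlarged crop.

```bash
python3 - <<'E'
import cv2,numpy as np
a=cv2.imread("pics/scene0.png")[185:295,235:340]; b=cv2.imread("pics/top0.png")[190:335,290:420]
f=lambda i,s:cv2.resize(i,None,fx=s,fy=s,interpolation=cv2.INTER_CUBIC)
a=f(a,3.6);b=f(b,3)
h=max(a.shape[0],b.shape[0]);p=lambda i:cv2.copyMakeBorder(i,0,h-i.shape[0],0,4,cv2.BORDER_CONSTANT)
o=np.hstack([p(a),p(b)]);print(o.shape,a.shape);cv2.imwrite("pics/crop1.png",o)
E
```

```text
(435, 776, 3) (396, 378, 3)
```

View pics/crop1.png

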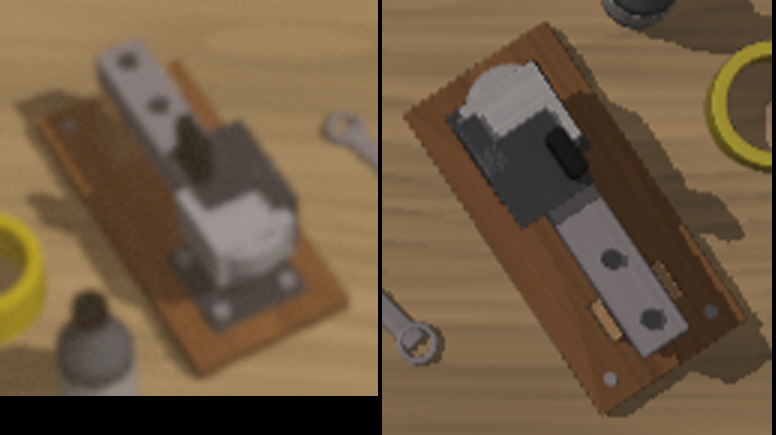

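The crop confirms it: an aluminium socket with its round nose at crop (500,95), a dark plate wrapping down on the lower-left side (+y), and a black bar at crop (567,153), which is about top px (352,241). In the scene view the bar is at about px (289,226). The tube runs to the lower right (-x). Next I'll measure bar and axis.

```bash
cat >> look.py <<'E'
from scipy.spatial.transform import Rotation as R
def ray(im,uv):
    u,v=uv; d=np.array([(u-im["cx"])/im["fx"],-(v-im["cy"])/im["fy"],-1.]); q=im["attitude"]
    return im["position"],R.from_quat([q[1],q[2],q[3],q[0]]).apply(d)
def onz(im,uv,z):
    p,d=ray(im,uv); return p+d*(z-p[2])/d[2]
def proj(im,X):
    q=im["attitude"]; c=R.from_quat([q[1],q[2],q[3],q[0]]).inv().apply(np.asarray(X)-im["position"])
    return np.c_[im["cx"]+im["fx"]*c[...,0]/-c[...,2], im["cy"]-im["fy"]*c[...,1]/-c[...,2]]
def tri(a,ua,b,ub):
    p,d=ray(a,ua);r,e=ray(b,ub); s=np.linalg.lstsq(np.c_[d,-e],r-p,rcond=None)[0]
    A,B=p+s[0]*d,r+s[1]*e; return (A+B)/2,np.linalg.norm(A-B)
E
python3 - <<'E'
from look import *
T=np.load("top0.npy",allow_pickle=True).item();S=np.load("scene0.npy",allow_pickle=True).item()
def blob(im,box,lo,hi,seed,sat=None):
    f=im["frame"].astype(int);m=((f.max(2)>=lo)&(f.max(2)<=hi))
    if sat: m&=(f.max(2)-f.min(2)<=sat)
    k=np.zeros(m.shape,np.uint8);x0,y0,x1,y1=box;k[y0:y1,x0:x1]=m[y0:y1,x0:x1]
    n,l,st,c=cv2.connectedComponentsWithStats(k,connectivity=4)
    i=l[seed[1],seed[0]]; print("seed",f[seed[1],seed[0]],"area",st[i,4] if i else None,st[i],c[i])
    return cv2.findContours((l==i).astype(np.uint8),0,1)[0][0] if i else None
for name,im,box,seed in(("T",T,(335,225,370,260),(352,241)),("S",S,(275,205,300,240),(289,226))):
    for hi in(25,35,45):
        c=blob(im,box,0,hi,seed)
        if c is not None: print(name,hi,cv2.minAreaRect(c))
print("tube");c=blob(T,(340,250,400,315),85,200,(374,287),22);print(cv2.minAreaRect(c),cv2.boxPoints(cv2.minAreaRect(c)))
b=cv2.boxPoints(cv2.minAreaRect(c))
for z in (.092,):print([onz(T,p,z).round(4) for p in b])
E
```

```text
seed [26 26 24] area None [     0      0    640    480 307108] [319.49043008 239.49937481]
seed [26 26 24] area 165 [344 233  16  19 165] [351.88484848 241.44242424]
T 35 ((353.3461608886719, 241.2692413330078), (21.35595703125, 11.371353149414062), 56.3099365234375)
seed [26 26 24] area 184 [344 232  17  20 184] [351.96195652 241.20652174]
T 45 ((353.4999694824219, 241.00001525878906), (22.188007354736328, 12.480753898620605), 56.3099365234375)
seed [58 47 36] area None [     0      0    640    480 307200] [319.5 239.5]
seed [58 47 36] area None [     0      0    640    480 307200] [319.5 239.5]
seed [58 47 36] area None [     0      0    640    480 307200] [319.5 239.5]
tube
seed [113 106 107] area 852 [348 256  44  53 852] [369.15610329 281.4342723 ]
((369.7307434082031, 281.84613037109375), (52.69651794433594, 18.027753829956055), 56.3099365234375) [[347.61536 264.92307]
 [362.61536 254.92305]
 [391.84613 298.7692 ]
 [376.84613 308.76923]]
[array([ 0.5018, -0.1276,  0.092 ]), array([ 0.523 , -0.1594,  0.092 ]), array([ 0.4311, -0.2202,  0.092 ]), array([ 0.4102, -0.1886,  0.092 ])]
```

```bash
python3 - <<'E'
from look import *
T=np.load("top0.npy",allow_pickle=True).item();S=np.load("scene0.npy",allow_pickle=True).item()
# hole centroids (darkest blob near guess)
def dark(im,g,r=5):
    f=im["frame"].max(2).astype(float);x,y=g;p=f[y-r:y+r+1,x-r:x+r+1]
    w=np.clip(np.percentile(p,70)-p-15,0,None);w[w<0.4*w.max()]=0
    yy,xx=np.mgrid[-r:r+1,-r:r+1];return np.array([x+(w*xx).sum()/w.sum(),y+(w*yy).sum()/w.sum()])
ta,tb=dark(T,(380,296),4),dark(T,(367,277),4);sa,sb=dark(S,(271,202),4),dark(S,(279,214),4)
print(ta,tb,sa,sb)
A,ea=tri(T,ta,S,sa);B,eb=tri(T,tb,S,sb);print("holes",A,ea,B,eb)
d=B-A;print("yaw holes",np.degrees(np.arctan2(d[1],d[0])))
# scene dark bar
f=S["frame"].max(2)
print(f[208:238:1,280:298])
# board edges in the top view: brown mask
h=cv2.cvtColor(T["frame"],cv2.COLOR_RGB2HSV);roi=np.zeros(h.shape[:2],np.uint8);roi[190:335,290:415]=1
# tube edge lines
fr=T["frame"].astype(int);m=((fr.max(2)>=85)&(fr.max(2)<=200)&(fr.max(2)-fr.min(2)<=22)).astype(np.uint8)
u=np.array([.5547,.832]);n=np.array([-u[1],u[0]]);c0=np.array([369.7,281.8])
L=[[],[]]
for t in np.arange(-15,22,1.):
    s=np.arange(-14,14,.25);P=c0+t*u+s[:,None]*n
    v=cv2.remap(m.astype(np.float32),P[:,0].astype(np.float32)[None],P[:,1].astype(np.float32)[None],1)[0]
    on=s[v>.5]
    if len(on):L[0].append((t,on.min()));L[1].append((t,on.max()))
for l in L:
    l=np.array(l);k=np.polyfit(l[:,0],l[:,1],1);print(k,np.std(l[:,1]-np.polyval(k,l[:,0])))
E
```

```text
[379.78500383 296.09640398] [366.54356568 276.14343164] [270.002331   201.51515152] [278.64878049 213.76097561]
holes [ 0.43662745 -0.1931578   0.09744938] 0.0026243425421554494 [ 0.47811891 -0.16547686  0.09741847] 0.0031517230133244413
yaw holes 33.70915197271371
[[136 138 141 142 135 128 128 128 133 135 142 147 148 146 145 145 147 147]
 [135 136 136 141 137 130 127 127 130 133 136 142 144 145 145 145 144 145]
 [133 133 137 137 135 132 125 129 129 130 134 137 144 142 146 147 147 147]
 [122 124 134 135 135 130 126 126 129 131 130 136 140 144 146 145 148 148]
 [102 113 128 135 135 127 126 125 128 128 132 132 137 141 144 144 145 147]
 [ 88  99 122 133 134 130 126 126 127 128 128 129 133 137 141 144 144 143]
 [ 85 101 124 132 134 132 128 126 126 130 128 127 130 132 140 143 145 146]
 [ 92 107 125 132 131 128 124 121 123 125 128 129 129 127 137 141 147 150]
 [111 117 127 128 123 114 108 107 115 121 128 128 127 130 132 143 149 152]
 [130 130 131 123 105  88  81  82  97 118 126 130 129 130 131 137 144 150]
 [135 135 130 113  91  67  62  68  84 108 120 125 126 130 128 131 135 137]
 [135 134
[... 822 characters left out ...]
 84  82  83  73  63  58  55  56  54  52  51  56  61  67  75  78  80]
 [ 78  79  82  82  78  65  58  55  57  53  54  58  55  60  70  74  76  76]
 [ 79  78  81  83  82  76  63  56  53  51  51  55  56  63  70  74  77  76]
 [ 79  77  77  82  82  78  72  63  56  55  55  57  57  64  68  73  79  79]
 [ 83  80  76  81  83  81  77  65  60  54  57  57  62  68  70  76  74  75]
 [ 82  81  80  77  80  85  83  71  66  59  58  62  65  68  73  75  76  75]
 [ 87  84  78  76  78  87  91  86  76  69  66  67  67  74  75  75  77  75]
 [ 85  86  82  82  91 107 114 103  91  78  71  72  74  73  77  78  75  77]]
[ 1.06685633e-03 -8.73968706e+00] 0.17347344915298096
[1.06685633e-03 9.01031294e+00] 0.17347344915298096
```

```bash
python3 - <<'E'
from look import *
T=np.load("top0.npy",allow_pickle=True).item();S=np.load("scene0.npy",allow_pickle=True).item()
yaw=np.radians(33.7);X=np.array([np.cos(yaw),np.sin(yaw),0]);Y=np.array([-X[1],X[0],0]);Z=np.array([0,0,1.])
u=np.array([.5547,.832]);n=np.array([-u[1],u[0]]);c0=np.array([369.7,281.8])
mid=onz(T,c0+.135*n+.0*u,.0974)
end=onz(T,np.array([384.35,303.77])+.5*u,.0974)
O=mid+X*((end-mid)@X+.186);O[2]=.075
print("mid",mid,"end",end,"origin",O)
def box(O,im):
    P=[O+X*(-.038+a*.018)+Y*(-.012+b*.007)+Z*(.062+c) for a in(-1,1) for b in(-1,1) for c in(-.024,.022)]
    p=proj(im,np.array(P));return p
for nm,im in(("T",T),("S",S)):
    p=box(O,im);print(nm,"bar bbox",p.min(0).round(1),p.max(0).round(1)); print(cv2.minAreaRect(p.astype(np.float32)))
    print(" top face c",proj(im,(O+X*-.038-Y*.012+Z*.084)[None]),"nose",proj(im,(O+X*.0315+Z*.03)[None]))
G=O+X*-.038-Y*.012+Z*.062;print("grip",G)
E
```

```text
mid [ 0.46625262 -0.17336357  0.0974    ] end [ 0.41994864 -0.2044446   0.0974    ] origin [ 0.57459973 -0.10110502  0.075     ]
T bar bbox [342.5 230.5] [359.  250.6]
((350.58441162109375, 240.5347137451172), (18.578514099121094, 8.639342308044434), 56.16119384765625)
 top face c [[351.10324608 239.83431059]] nose [[326.8388218  217.61771408]]
S bar bbox [281.6 215. ] [293.5 237.7]
((287.6104431152344, 226.27699279785156), (21.948108673095703, 11.058452606201172), 55.387630462646484)
 top face c [[287.34338504 220.82701518]] nose [[304.94812992 250.54882756]]
grip [ 0.54964361 -0.13217256  0.137     ]
```

```bash
python3 -m pendant '[{"dx":-0.0281,"dy":-0.026,"hand":0.06},{"dx":-0.0281,"dy":-0.026},{"dx":-0.0281,"dy":-0.026},{"dx":-0.0281,"dy":-0.026},{"dx":-0.0281,"dy":-0.026},{"dx":-0.0281,"dy":-0.026},{"dx":-0.0281,"dy":-0.026},{"dx":-0.0281,"dy":-0.026},{"dx":-0.0281,"dy":-0.026},{"dx":-0.0281,"dy":-0.026}]'
```

```text
invalid input
```

```bash
python3 -m pendant '[{"dx":-0.0281,"dy":-0.026},{"dx":-0.0281,"dy":-0.026},{"dx":-0.0281,"dy":-0.026},{"dx":-0.0281,"dy":-0.026},{"dx":-0.0281,"dy":-0.026},{"dx":-0.0281,"dy":-0.026},{"dx":-0.0281,"dy":-0.026},{"dx":-0.0281,"dy":-0.026},{"dx":-0.0281,"dy":-0.026},{"dx":-0.0281,"dy":-0.026},{}]'
```

```text
invalid input
```

```bash
python3 -m pendant '[{"rz":7.07},{"rz":7.07},{"rz":7.07},{"rz":7.07},{"rz":7.07},{"rz":7.07},{"rz":7.07},{"rz":7.07},{"rz":7.07}]'; python3 -m pendant '[{"rz":7.07},{"rz":7.07},{"rz":7.07},{"rz":7.07},{"rz":7.07},{"rz":7.07},{"rz":7.07},{"rz":7.07},{"rz":7.07},{},{}]'
```

```text
invalid input
invalid input
```

Nothing moved. Rows probably need all seven keys, so I'll test one full row.

```bash
python3 -m pendant '[{"dx":-0.0281,"dy":-0.026,"dz":0,"rx":0,"ry":0,"rz":0,"hand":0.06}]'
```

```text
clock: 0.18
position: [0.2038, 0.5143, 0.2304]
ee_rot: [-0.001, 0.163, 0.987, 0.002]
contact_force: [1.1, -0.1, -0.3]
width: 0.0755
gripper_force: 0.0
```

```bash
python3 -m pendant '[{"dx":-0.0281,"dy":-0.026,"dz":0,"rx":0,"ry":0,"rz":0,"hand":0.06},{"dx":-0.0281,"dy":-0.026,"dz":0,"rx":0,"ry":0,"rz":0,"hand":0.06},{"dx":-0.0281,"dy":-0.026,"dz":0,"rx":0,"ry":0,"rz":0,"hand":0.06},{"dx":-0.0281,"dy":-0.026,"dz":0,"rx":0,"ry":0,"rz":0,"hand":0.06},{"dx":-0.0281,"dy":-0.026,"dz":0,"rx":0,"ry":0,"rz":0,"hand":0.06},{"dx":-0.0281,"dy":-0.026,"dz":0,"rx":0,"ry":0,"rz":0,"hand":0.06},{"dx":-0.0281,"dy":-0.026,"dz":0,"rx":0,"ry":0,"rz":0,"hand":0.06},{"dx":-0.0281,"dy":-0.026,"dz":0,"rx":0,"ry":0,"rz":0,"hand":0.06},{"dx":-0.0281,"dy":-0.026,"dz":0,"rx":0,"ry":0,"rz":0,"hand":0.06}]'
python3 -m pendant '[{"dx":-0.0281,"dy":-0.026,"dz":0,"rx":0,"ry":0,"rz":0,"hand":0.06},{"dx":-0.0281,"dy":-0.026,"dz":0,"rx":0,"ry":0,"rz":0,"hand":0.06},{"dx":-0.0281,"dy":-0.026,"dz":0,"rx":0,"ry":0,"rz":0,"hand":0.06},{"dx":-0.0281,"dy":-0.026,"dz":0,"rx":0,"ry":0,"rz":0,"hand":0.06},{"dx":-0.0281,"dy":-0.026,"dz":0,"rx":0,"ry":0,"rz":0,"hand":0.06},{"dx":-0.0281,"dy":-0.026,"dz":0,"rx":0,"ry":0,"rz":0,"hand":0.06},{"dx":-0.0281,"dy":-0.026,"dz":0,"rx":0,"ry":0,"rz":0,"hand":0.06},{"dx":-0.0281,"dy":-0.026,"dz":0,"rx":0,"ry":0,"rz":0,"hand":0.06},{"dx":-0.0281,"dy":-0.026,"dz":0,"rx":0,"ry":0,"rz":0,"hand":0.06},{"dx":-0.0281,"dy":-0.026,"dz":0,"rx":0,"ry":0,"rz":0,"hand":0.06}]'
```

```text
clock: 0.93
position: [0.3684, 0.2045, 0.2312]
ee_rot: [-0.0, 0.165, 0.986, 0.0]
contact_force: [0.7, 0.7, -0.0]
width: 0.0601
gripper_force: 0.0
clock: 1.77
position: [0.5495, -0.1329, 0.2308]
ee_rot: [-0.0, 0.165, 0.986, 0.0]
contact_force: [0.6, -0.1, -0.1]
width: 0.0601
gripper_force: 0.0
```

```bash
python3 -m pendant '[{"dx":0,"dy":0,"dz":0,"rx":0,"ry":0,"rz":7.07,"hand":0.06},{"dx":0,"dy":0,"dz":0,"rx":0,"ry":0,"rz":7.07,"hand":0.06},{"dx":0,"dy":0,"dz":0,"rx":0,"ry":0,"rz":7.07,"hand":0.06},{"dx":0,"dy":0,"dz":0,"rx":0,"ry":0,"rz":7.07,"hand":0.06},{"dx":0,"dy":0,"dz":0,"rx":0,"ry":0,"rz":7.07,"hand":0.06},{"dx":0,"dy":0,"dz":0,"rx":0,"ry":0,"rz":7.07,"hand":0.06},{"dx":0,"dy":0,"dz":0,"rx":0,"ry":0,"rz":7.07,"hand":0.06},{"dx":0,"dy":0,"dz":0,"rx":0,"ry":0,"rz":7.07,"hand":0.06},{"dx":0,"dy":0,"dz":0,"rx":0,"ry":0,"rz":7.07,"hand":0.06}]'
python3 -m pendant '[{"dx":0,"dy":0,"dz":0,"rx":0,"ry":0,"rz":7.07,"hand":0.06},{"dx":0,"dy":0,"dz":0,"rx":0,"ry":0,"rz":7.07,"hand":0.06},{"dx":0,"dy":0,"dz":0,"rx":0,"ry":0,"rz":7.07,"hand":0.06},{"dx":0,"dy":0,"dz":0,"rx":0,"ry":0,"rz":7.07,"hand":0.06},{"dx":0,"dy":0,"dz":0,"rx":0,"ry":0,"rz":7.07,"hand":0.06},{"dx":0,"dy":0,"dz":0,"rx":0,"ry":0,"rz":7.07,"hand":0.06},{"dx":0,"dy":0,"dz":0,"rx":0,"ry":0,"rz":7.07,"hand":0.06},{"dx":0,"dy":0,"dz":0,"rx":0,"ry":0,"rz":7.07,"hand":0.06},{"dx":0,"dy":0,"dz":0,"rx":0,"ry":0,"rz":7.07,"hand":0.06},{"dx":0,"dy":0,"dz":0,"rx":0,"ry":0,"rz":0,"hand":0.06},{"dx":0,"dy":0,"dz":0,"rx":0,"ry":0,"rz":0,"hand":0.06}]'
cat >> look.py <<'E'
def err(G,yaw=33.7):
    s=manip.get_state();q=s["ee_rot"];M=R.from_quat([q[1],q[2],q[3],q[0]])
    D=R.from_matrix(np.c_[[np.cos(np.radians(yaw)),np.sin(np.radians(yaw)),0],[np.sin(np.radians(yaw)),-np.cos(np.radians(yaw)),0],[0,0,-1]])
    print("t",s["clock"],"pos",s["position"].round(4),"shift(tool) mm",(M.inv().apply(G-s["position"])*1e3).round(1),"turn(tool) deg",np.degrees((M.inv()*D).as_rotvec()).round(2),"F",s["contact_force"].round(1),"w",round(s["width"],4))
E
python3 -c "
from look import *
err(np.array([.549,-.132,.121]))"
```

```text
clock: 2.52
position: [0.549, -0.1309, 0.2308]
ee_rot: [-0.001, 0.663, 0.749, -0.0]
contact_force: [0.2, 0.4, -0.4]
width: 0.0602
gripper_force: 0.0
clock: 3.43
position: [0.5491, -0.1309, 0.2309]
ee_rot: [-0.0, 0.957, 0.292, -0.0]
contact_force: [0.9, 0.0, -0.0]
width: 0.06
gripper_force: 0.0
t 3.4333 pos [ 0.5491 -0.1309  0.2309] shift(tool) mm [ -0.6   0.9 109.9] turn(tool) deg [-0.04  0.02  0.21] F [ 0.9  0.  -0. ] w 0.06
```

```bash
python3 -m pendant '[{"dx":0,"dy":0.001,"dz":0.03,"rx":0,"ry":0,"rz":0,"hand":0.06},{"dx":0,"dy":0,"dz":0.025,"rx":0,"ry":0,"rz":0,"hand":0.06},{"dx":0,"dy":0,"dz":0.01,"rx":0,"ry":0,"rz":0,"hand":0.06},{"dx":0,"dy":0,"dz":0,"rx":0,"ry":0,"rz":0,"hand":0.06}]'
python3 - <<'E'
from look import *
S=shot("scene","pics/s1.png");T=shot("top","pics/t1.png")
f=lambda i,s:cv2.resize(i,None,fx=s,fy=s,interpolation=cv2.INTER_CUBIC)
a=f(cv2.imread("pics/s1.png")[175:280,235:335],4);b=f(cv2.imread("pics/t1.png")[190:295,300:400],4)
cv2.imwrite("pics/crop2.png",np.hstack([a,b]))
E
```

```text
clock: 3.77
position: [0.5478, -0.1311, 0.1635]
ee_rot: [-0.002, 0.957, 0.291, -0.003]
contact_force: [-0.3, 0.5, -0.8]
width: 0.0602
gripper_force: 0.0
```

View pics/crop2.png

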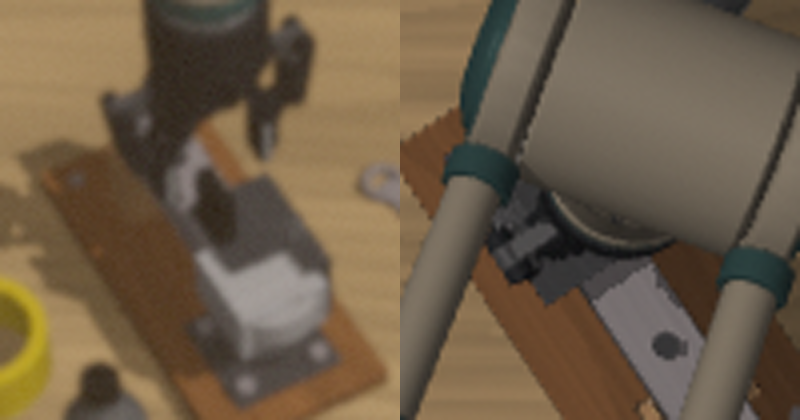

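The scene crop (left) shows the two fingers at crop (150,165) and (265,150), on either side of the bar at (212,205). In the top crop the arm hides the bar. It straddles the bar well, so I'll descend.

```bash
python3 -m pendant '[{"dx":0,"dy":0,"dz":0.015,"rx":0,"ry":0,"rz":0,"hand":0.06},{"dx":0,"dy":0,"dz":0.015,"rx":0,"ry":0,"rz":0,"hand":0.06},{"dx":0,"dy":0,"dz":0.01,"rx":0,"ry":0,"rz":0,"hand":0.06},{"dx":0,"dy":0,"dz":0.003,"rx":0,"ry":0,"rz":0,"hand":0.06},{"dx":0,"dy":0,"dz":0,"rx":0,"ry":0,"rz":0,"hand":0.06},{"dx":0,"dy":0,"dz":0,"rx":0,"ry":0,"rz":0,"hand":0.06}]'; python3 -c "
from look import *
err(np.array([.549,-.132,.121]))"
```

```text
clock: 4.37
position: [0.5505, -0.1321, 0.1242]
ee_rot: [0.0, 0.957, 0.29, 0.001]
contact_force: [-0.2, 0.9, 1.0]
width: 0.0597
gripper_force: 0.0
t 4.3667 pos [ 0.5505 -0.1321  0.1242] shift(tool) mm [-1.2 -0.9  3.2] turn(tool) deg [ 0.07 -0.06  0.04] F [-0.2  0.9  1. ] w 0.0597
```

```bash
python3 -m pendant '[{"dx":0,"dy":0,"dz":0.002,"rx":0,"ry":0,"rz":0,"hand":0.03},{"dx":0,"dy":0,"dz":0,"rx":0,"ry":0,"rz":0,"hand":0.022},{"dx":0,"dy":0,"dz":0,"rx":0,"ry":0,"rz":0,"hand":0.018},{"dx":0,"dy":0,"dz":0,"rx":0,"ry":0,"rz":0,"hand":0.018}]' 20; python3 -m pendant '[{"dx":0,"dy":0,"dz":0,"rx":0,"ry":0,"rz":0,"hand":0},{"dx":0,"dy":0,"dz":0,"rx":0,"ry":0,"rz":0,"hand":0},{"dx":0,"dy":0,"dz":0,"rx":0,"ry":0,"rz":0,"hand":0},{"dx":0,"dy":0,"dz":0,"rx":0,"ry":0,"rz":0,"hand":0}]' 20;  python3 -c "
from look import *
err(np.array([.549,-.132,.121]))"
```

```text
clock: 4.7
position: [0.55, -0.1319, 0.1216]
ee_rot: [0.0, 0.957, 0.29, 0.0]
contact_force: [-0.6, 0.4, 0.5]
width: 0.0182
gripper_force: 0.1
clock: 5.03
position: [0.5496, -0.1314, 0.1216]
ee_rot: [-0.0, 0.957, 0.29, 0.0]
contact_force: [-2.7, 2.2, 4.4]
width: 0.0136
gripper_force: 20.6
t 5.0333 pos [ 0.5496 -0.1314  0.1216] shift(tool) mm [-0.8  0.2  0.6] turn(tool) deg [-0.05 -0.02  0.02] F [-2.7  2.2  4.4] w 0.0136
```

```bash
python3 -m pendant '[{"dx":0,"dy":0,"dz":0,"rx":0,"ry":0,"rz":0,"hand":0},{"dx":0,"dy":0,"dz":0,"rx":0,"ry":0,"rz":0,"hand":0},{"dx":0,"dy":-0.003,"dz":0,"rx":0,"ry":0,"rz":0,"hand":0},{"dx":0,"dy":-0.003,"dz":0,"rx":0,"ry":0,"rz":0,"hand":0},{"dx":0,"dy":-0.003,"dz":0,"rx":0,"ry":0,"rz":0,"hand":0},{"dx":0,"dy":-0.003,"dz":0,"rx":0,"ry":0,"rz":0,"hand":0},{"dx":0,"dy":0,"dz":0,"rx":0,"ry":0,"rz":0,"hand":0},{"dx":0,"dy":0,"dz":0,"rx":0,"ry":0,"rz":0,"hand":0}]' 100;python3 -m pendant '[{"dx":0,"dy":-0.003,"dz":0,"rx":0,"ry":0,"rz":0,"hand":0},{"dx":0,"dy":-0.003,"dz":0,"rx":0,"ry":0,"rz":0,"hand":0},{"dx":0,"dy":0,"dz":0,"rx":0,"ry":0,"rz":0,"hand":0},{"dx":0,"dy":0,"dz":0,"rx":0,"ry":0,"rz":0,"hand":0}]';  python3 -c "
from look import *
err(np.array([.5496,-.1314,.1216]))"
```

```text
clock: 5.7
position: [0.5452, -0.1241, 0.1219]
ee_rot: [0.003, 0.957, 0.29, 0.002]
contact_force: [2.2, -5.9, 0.6]
width: 0.0128
gripper_force: 97.4
clock: 6.03
position: [0.5423, -0.1197, 0.1219]
ee_rot: [0.004, 0.957, 0.291, 0.002]
contact_force: [3.6, -7.1, 0.6]
width: 0.0125
gripper_force: 97.4
t 6.0333 pos [ 0.5423 -0.1197  0.1219] shift(tool) mm [-0.4 13.8  0.4] turn(tool) deg [ 0.46 -0.08  0.08] F [ 3.6 -7.1  0.6] w 0.0125
```

```bash
python3 -m pendant '[{"dx":0,"dy":-0.003,"dz":0,"rx":0,"ry":0,"rz":0,"hand":0},{"dx":0,"dy":-0.003,"dz":0,"rx":0,"ry":0,"rz":0,"hand":0},{"dx":0,"dy":0,"dz":0,"rx":0,"ry":0,"rz":0,"hand":0},{"dx":0,"dy":0,"dz":0,"rx":0,"ry":0,"rz":0,"hand":0}]';  python3 -c "
from look import *
err(np.array([.5496,-.1314,.1216]))"; python3 -m pendant '[{"dx":0,"dy":-0.003,"dz":0,"rx":0,"ry":0,"rz":0,"hand":0},{"dx":0,"dy":0,"dz":0,"rx":0,"ry":0,"rz":0,"hand":0},{"dx":0,"dy":0,"dz":0,"rx":0,"ry":0,"rz":0,"hand":0}]';  python3 -c "
from look import *
err(np.array([.5496,-.1314,.1216]))"
```

```text
clock: 6.37
position: [0.5394, -0.1152, 0.1219]
ee_rot: [0.004, 0.957, 0.291, 0.002]
contact_force: [4.5, -8.3, -1.7]
width: 0.0128
gripper_force: 97.5
t 6.3667 pos [ 0.5394 -0.1152  0.1219] shift(tool) mm [-0.5 19.2  0.5] turn(tool) deg [ 0.53 -0.09  0.1 ] F [ 4.5 -8.3 -1.7] w 0.0128
clock: 6.62
position: [0.5379, -0.113, 0.1219]
ee_rot: [0.005, 0.957, 0.291, 0.002]
contact_force: [3.9, -8.6, -1.4]
width: 0.0126
gripper_force: 97.5
t 6.6167 pos [ 0.5379 -0.113   0.1219] shift(tool) mm [-0.5 21.8  0.5] turn(tool) deg [ 0.57 -0.09  0.1 ] F [ 3.9 -8.6 -1.4] w 0.0126
```

```bash
python3 -m pendant '[{"dx":0,"dy":-0.002,"dz":0,"rx":0,"ry":0,"rz":0,"hand":0},{"dx":0,"dy":0,"dz":0,"rx":0,"ry":0,"rz":0,"hand":0},{"dx":0,"dy":0,"dz":0,"rx":0,"ry":0,"rz":0,"hand":0}]';  python3 -c "
from look import *
err(np.array([.5496,-.1314,.1216]))"; python3 -m pendant '[{"dx":0,"dy":-0.002,"dz":0,"rx":0,"ry":0,"rz":0,"hand":0},{"dx":0,"dy":0,"dz":0,"rx":0,"ry":0,"rz":0,"hand":0},{"dx":0,"dy":0,"dz":0,"rx":0,"ry":0,"rz":0,"hand":0}]';  python3 -c "
from look import *
err(np.array([.5496,-.1314,.1216]))"
```

```text
clock: 6.87
position: [0.5369, -0.1116, 0.1218]
ee_rot: [0.005, 0.957, 0.291, 0.002]
contact_force: [4.4, -9.4, -0.9]
width: 0.0128
gripper_force: 97.4
t 6.8667 pos [ 0.5369 -0.1116  0.1218] shift(tool) mm [-0.5 23.5  0.5] turn(tool) deg [ 0.59 -0.08  0.1 ] F [ 4.4 -9.4 -0.9] w 0.0128
clock: 7.12
position: [0.5366, -0.1109, 0.1218]
ee_rot: [0.006, 0.957, 0.291, 0.003]
contact_force: [6.1, -10.4, -3.2]
width: 0.0134
gripper_force: 98.0
t 7.1167 pos [ 0.5366 -0.1109  0.1218] shift(tool) mm [-0.6 24.3  0.5] turn(tool) deg [ 0.73 -0.09  0.13] F [  6.1 -10.4  -3.2] w 0.0134
```

The step from 9.4 N to 12 N with almost no travel is the stop, so the latch is fully drawn. Lifting gently.

```bash
python3 -m pendant '[{"dx":0,"dy":0,"dz":-0.004,"rx":0,"ry":0,"rz":0,"hand":0},{"dx":0,"dy":0,"dz":-0.004,"rx":0,"ry":0,"rz":0,"hand":0},{"dx":0,"dy":0,"dz":-0.004,"rx":0,"ry":0,"rz":0,"hand":0},{"dx":0,"dy":0,"dz":0,"rx":0,"ry":0,"rz":0,"hand":0},{"dx":0,"dy":0,"dz":0,"rx":0,"ry":0,"rz":0,"hand":0}]';  python3 - <<'E'
from look import *
err(np.array([.5496,-.1314,.1216]))
shot("scene","pics/s2.png")
cv2.imwrite("pics/crop3.png",cv2.resize(cv2.imread("pics/s2.png")[160:295,230:340],None,fx=4,fy=4,interpolation=2))
E
```

```text
clock: 7.53
position: [0.5363, -0.1107, 0.1335]
ee_rot: [0.006, 0.957, 0.291, 0.002]
contact_force: [5.6, -10.1, -5.5]
width: 0.013
gripper_force: 98.6
t 7.5333 pos [ 0.5363 -0.1107  0.1335] shift(tool) mm [-0.5 24.4 12.2] turn(tool) deg [ 0.69 -0.08  0.12] F [  5.6 -10.1  -5.5] w 0.013
```

View pics/crop3.png

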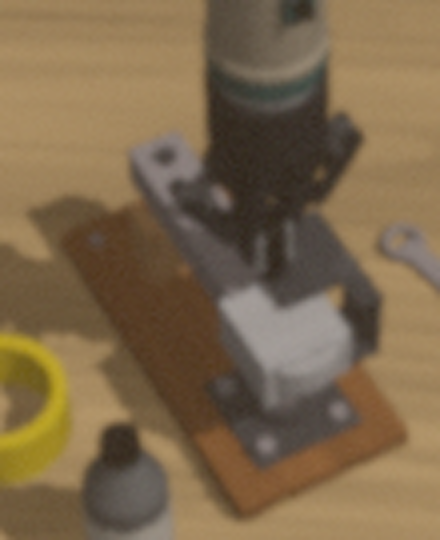

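The latch plate is now drawn out, at crop (365,320). The socket has risen with the tool, and the ~5 N of load fits the coupler's weight. Continuing the lift.

```bash
python3 -m pendant '[{"dx":0,"dy":0,"dz":-0.005,"rx":0,"ry":0,"rz":0,"hand":0},{"dx":0,"dy":0,"dz":-0.005,"rx":0,"ry":0,"rz":0,"hand":0},{"dx":0,"dy":0,"dz":-0.005,"rx":0,"ry":0,"rz":0,"hand":0},{"dx":0,"dy":0,"dz":-0.005,"rx":0,"ry":0,"rz":0,"hand":0},{"dx":0,"dy":0,"dz":-0.005,"rx":0,"ry":0,"rz":0,"hand":0},{"dx":0,"dy":0,"dz":0,"rx":0,"ry":0,"rz":0,"hand":0}]';  python3 -c "
from look import *
err(np.array([.5496,-.1314,.1216]))"; python3 -m pendant '[{"dx":0,"dy":0,"dz":-0.005,"rx":0,"ry":0,"rz":0,"hand":0},{"dx":0,"dy":0,"dz":-0.005,"rx":0,"ry":0,"rz":0,"hand":0},{"dx":0,"dy":0,"dz":-0.005,"rx":0,"ry":0,"rz":0,"hand":0},{"dx":0,"dy":0,"dz":-0.005,"rx":0,"ry":0,"rz":0,"hand":0},{"dx":0,"dy":0,"dz":-0.005,"rx":0,"ry":0,"rz":0,"hand":0},{"dx":0,"dy":0,"dz":-0.005,"rx":0,"ry":0,"rz":0,"hand":0},{"dx":0,"dy":0,"dz":0,"rx":0,"ry":0,"rz":0,"hand":0}]';  python3 -c "
from look import *
err(np.array([.5496,-.1314,.1216]))"
```

```text
clock: 8.08
position: [0.5322, -0.1057, 0.1579]
ee_rot: [-0.001, 0.957, 0.29, -0.0]
contact_force: [0.4, 0.1, -5.9]
width: 0.0126
gripper_force: 100.4
t 8.0833 pos [ 0.5322 -0.1057  0.1579] shift(tool) mm [ 0.3 31.1 36.2] turn(tool) deg [-0.09  0.02  0.  ] F [ 0.4  0.1 -5.9] w 0.0126
clock: 8.67
position: [0.5334, -0.1063, 0.1896]
ee_rot: [0.001, 0.957, 0.29, 0.001]
contact_force: [0.5, -0.7, -4.6]
width: 0.0128
gripper_force: 100.6
t 8.6667 pos [ 0.5334 -0.1063  0.1896] shift(tool) mm [-0.6 29.8 68.1] turn(tool) deg [ 0.11 -0.09  0.03] F [ 0.5 -0.7 -4.6] w 0.0128
```

```bash
python3 -m pendant '[{"dx":0,"dy":0,"dz":-0.006,"rx":0,"ry":0,"rz":0,"hand":0},{"dx":0,"dy":0,"dz":-0.008,"rx":0,"ry":0,"rz":0,"hand":0},{"dx":0,"dy":0,"dz":-0.008,"rx":0,"ry":0,"rz":0,"hand":0},{"dx":0,"dy":0,"dz":-0.006,"rx":0,"ry":0,"rz":0,"hand":0},{"dx":0,"dy":0,"dz":-0.004,"rx":0,"ry":0,"rz":0,"hand":0},{"dx":0,"dy":0,"dz":-0.002,"rx":0,"ry":0,"rz":0,"hand":0},{"dx":0,"dy":0,"dz":0,"rx":0,"ry":0,"rz":0,"hand":0},{"dx":0,"dy":0,"dz":0,"rx":0,"ry":0,"rz":0,"hand":0},{"dx":0,"dy":0,"dz":0,"rx":0,"ry":0,"rz":0,"hand":0},{"dx":0,"dy":0,"dz":0,"rx":0,"ry":0,"rz":0,"hand":0},{"dx":0,"dy":0,"dz":0,"rx":0,"ry":0,"rz":0,"hand":0}]';  python3 - <<'E'
from look import *
err(np.array([.5496,-.1314,.1216]))
S=shot("scene","pics/s3.png");T=shot("top","pics/t3.png")
f=lambda n,y,x:cv2.resize(cv2.imread(n)[y:y+150,x:x+130],None,fx=3,fy=3,interpolation=2)
cv2.imwrite("pics/crop4.png",np.hstack([f("pics/s3.png",145,230),f("pics/t3.png",190,290)]))
E
```

```text
clock: 9.58
position: [0.5324, -0.106, 0.2219]
ee_rot: [-0.0, 0.957, 0.29, -0.0]
contact_force: [0.2, 0.1, -5.2]
width: 0.0129
gripper_force: 100.4
t 9.5833 pos [ 0.5324 -0.106   0.2219] shift(tool) mm [  0.2  30.7 100.3] turn(tool) deg [-0.04  0.03  0.03] F [ 0.2  0.1 -5.2] w 0.0129
```

View pics/crop4.png

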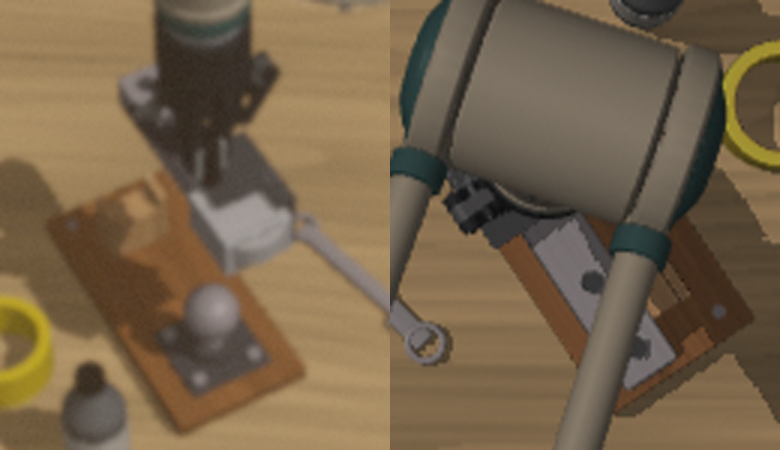

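The coupler hangs level in the gripper. In the scene crop the socket is at (245,230), with the bare ball below it at (210,310). The bottle, tape and wrench look undisturbed.

```bash
python3 -c "
from rig import manip
print(manip.sign_off())"
```

```text
the job is handed in; nothing more can be done
None
```

The job is handed in: I drew the latch to its stop and lifted the coupler off the ball, and the arm is holding it still and roughly level, about 10 cm above where it sat.

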